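# Call the apprentice and point out jar and mixing bowl

### The job

Call the apprentice by pressing the red button on the bench all the way down and letting it come up again, then show what goes into what. With the fingertips, point at the jar with the blue lid, a few centimetres above the middle of the lid, for two seconds; then point in the same way at the blue mixing bowl, just above the middle of its mouth, and finish there, still pointing. Touch neither jar nor bowl, do not point at the other jar, the tin or the white bowl on the way, and leave everything where it stands.

Things in the scene. Friction and masses are not known exactly. Their poses are not given: they have to be found in the camera images.
- call_button_top (a point): centre of the top face of the round red push button, 36 mm across, on a small black housing fixed to the bench (right-hand front part of the bench); it is pressed straight down. z up
- call_button (a joint): travel of the red push button in m: 0 at rest, grows as it is pressed, 0.006 fully down (about 5 N); a spring brings it back
- blue_jar_top (a point): centre of the top of the lid of the jar with the BLUE lid: white jar 50 mm in diameter, 62 mm high, standing upright; z up
- white_jar_top (a point): centre of the top of the lid of the other jar, with the WHITE lid: 50 mm in diameter, 72 mm high, standing upright; z up
- tin_top (a point): centre of the open mouth of the bare metal tin: 75 mm in diameter, 100 mm high, standing upright; z up
- blue_bowl_top (a point): centre of the mouth, at rim height, of the small BLUE mixing bowl: 123 mm across the rim, 62 mm high, open and empty but for a set crust; z up
- white_bowl_top (a point): centre of the mouth, at rim height, of the WHITE bowl: 155 mm across the rim, 85 mm high, open; z up
- mallet: bystander: wooden mallet lying on the right, 258 x 102 x 66 mm, its length along its x; origin at the centre of its underside
- brush: bystander: flat brush lying at the front left, 212 x 44 x 14 mm, its length along its x; origin at the centre of its underside

How it is judged:
By the outcome, as a careful person would: the job done as asked, in the order asked, and still so for the second after the job is handed in, with the robot touching nothing.
It also fails if it takes over 45 s, if anything falls off the work surface, if the arm or the gripper's body presses on something with over 40 N, if the wrist force passes 120 N, or if a joint passes its speed limit or range.

### The arm

A 7-joint arm with a two-finger parallel gripper is mounted at the origin on a cart in front of the work surface, level with it; the furniture and walls round the work are solid. World frame = base frame: x ahead of the robot, y to its left, z up, the work surface at z = 0. Lengths are in m, angles in rad, forces in N, time in s.
With the tool pointing down it reaches from about 0.425 to 0.925 m from the base axis. Payload 6.8 kg.
Tool frame: the origin (TCP) lies on the mounting face of the last link; the fingertips stand 173 mm ahead of it and the grasp point (between the pads) lies 155 mm ahead of it; z points along the fingers, y is the line along which they close (so a half turn about z gives the same grasp; the last joint's range is limited). The gripper opens to 85 mm and grips with 20 to 120 N. Pads are 22 mm wide; open, the fingers measure 114 mm over their backs; the gripper's body (76 mm by 85 mm) begins 54 mm behind the grasp point. The pads swing forward as they close: fully open they stand 13 mm farther back than shut.
Start: joints at [-0.108, 0.477, 0.022, 1.555, -0.011, 1.109, -0.083], TCP at [0.675, 0, 0.405] pointing down, gripper open.
Joint ranges: [-2.96, 2.96], [-0.34, 2.1], [-1.41, 1.46], [0.24, 2.44], [-1.37, 4.51], [0.17, 1.92], [-2.96, 2.96]. Speed limits (rad/s): [2.39, 2.39, 3.14, 3.14, 3.14, 3.14, 3.14].

### API

Orientations are given as a rotation vector (axis times angle).
In Python, from bench import r gives the robot as it stands.
- The arm moves only by the tool carry_out, never from a script. Its argument "moves" is a list of rows, each a list of 5 numbers: the shift along the tool's x, y, z in m, then the turn about the tool's z in rad, then the finger opening in m, from 0 to 0.0854. In form: [[dx, dy, dz, roll, claw], ...]. A call has exactly 8 rows; each row is the pose to reach, as a shift and turn from the pose commanded when the call began, along the tool's axes at that moment; what a row does not reach only later rows make up. A row lasts 1/10 s, in which the tool goes at most 50 mm and 8.59 degrees, less where a joint would pass 70% of its speed; a pose out of reach is approached as far as the arm can. A call with a gripper value outside its range is refused whole. The fingers move at their own pace and stop on an object; "force" is the grip in N (left out, the last holds). Time passes only in rows, so rows that repeat a pose let the fingers close, or fill a call up. It gives the time, the measured TCP pose, the force, the opening and the grip force at its end, in the units of the state.
- r.get_obs(): the state, without advancing time (a new reading comes with each control period).
- r.grab_frame(name): name is "scene" or "side" or "wrist"; returns the picture (384x512x3 uint8, red, green, blue); there is no depth.
- r.calibration(name): a dict with "fx", "fy", "cx", "cy" (pixels), "rvec" (rotation vector, rad) and "tvec" (3), from world to camera coordinates, as OpenCV has them. Camera axes: x right, y down, z forward; pixel columns grow to the right and rows downward; lengths in m; the calibration is good to about 2 mm. A picture is of the moment at which its call begins: read the wrist's pose just before it. calibration takes no time and is no camera call; for the wrist camera it gives the pose at the moment of the call.
- r.hand_in(): hands the job in; it is judged then, once.
The state is a dict: "clock": time; "joints": joint angles; "qvel": joint speeds; "tau": joint torques, N m; "tcp_pos": TCP position; "orientation": TCP orientation; "contact_force": force on the tool from outside, world axes, zero at the start; "moment": the same for the moment, N m; "grip_width": finger opening in m; "gripper_force": force on a finger pad.
Only numpy, scipy, OpenCV 4.12 (cv2) and the standard library are available. Lean on these libraries where they do the work, as an engineer would, in place of code of your own. Each camera call takes 0.05 s, during which the arm holds its last target. There are 200 camera calls.

## Working session

There is one attempt and no reset: what is moved stays moved. The work goes in short steps, Python scripts to look and compute and a tool call to move; the robot and the scene stay as the last step left them, time stands still between calls to the robot, and variables do not carry over. Pictures are saved under pics/ and viewed, at most 10 in all, crops included, and the job is handed in when it is done.

Besides the shell and the picture viewer there is one more tool, called after ">>>" by a JSON object that holds its "method" and its "body", one argument or row to a line. carry_out: Moves the arm, as the interface text tells. Its arguments: {"type":"object","properties":{"moves":{"type":"array","items":{"type":"array","items":{"type":"number"}}},"force":{"type":"number"}},"required":["moves"]}

```bash
mkdir -p pics
python3 - <<'E'
from bench import r
import cv2,numpy as np
for n in("scene","side"):
    cv2.imwrite(f"pics/{n}0.png",r.grab_frame(n)[:,:,::-1])
    c=r.calibration(n); R=cv2.Rodrigues(np.array(c["rvec"]))[0]; print(n,-R.T@np.array(c["tvec"]),c["fx"])
o=r.get_obs();print(o["tcp_pos"],o["orientation"],o["clock"],o["contact_force"])
print(cv2.Rodrigues(np.array(o["orientation"]))[0].round(3))
E
```

```text
scene [-0.345541    0.64019305  0.54733935] 411.22169323045694
side [ 0.5394578  -0.81075288  0.77650757] 384.80016626502305
[6.74758832e-01 1.98030847e-05 4.03833602e-01] [-2.22066298e+00 -2.22069522e+00  1.91994218e-03] 0.1 [-0.52206798 -0.30577727  0.23979847]
[[-0.     1.    -0.002]
 [ 1.     0.    -0.   ]
 [-0.    -0.002 -1.   ]]
```

View pics/scene0.png

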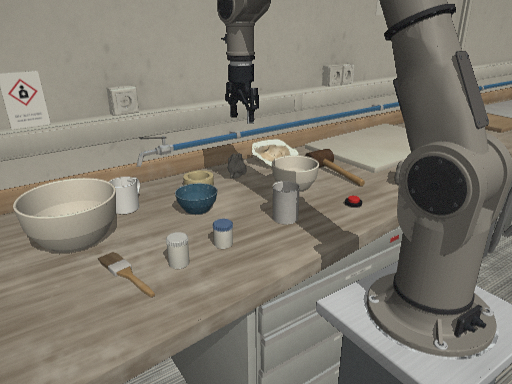

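View pics/side0.png

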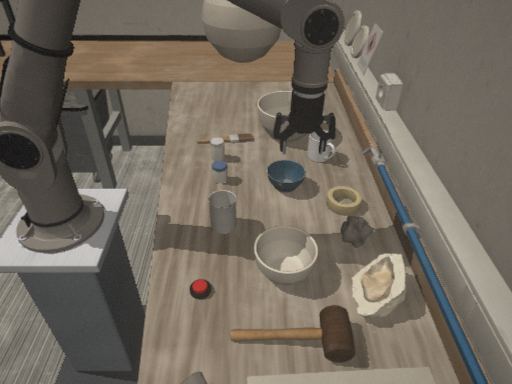

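The scene view shows the button at (354,201), the blue lid at (223,226), the white lid at (178,237), the blue bowl at (197,190) and the tin at (285,186). In the side view the button is at (200,287), the blue lid at (220,167) and the bowl at (286,172).

```bash
cat > h.py <<'E'
import cv2,numpy as np
from bench import r
def ray(n,uv,c=None):
    c=c or r.calibration(n); R=cv2.Rodrigues(np.array(c["rvec"]))[0]
    d=R.T@np.array([(uv[0]-c["cx"])/c["fx"],(uv[1]-c["cy"])/c["fy"],1]); return -R.T@np.array(c["tvec"]),d/np.linalg.norm(d)
def onz(n,uv,z,c=None):
    p,d=ray(n,uv,c); return p+d*(z-p[2])/d[2]
def tri(a,b):
    A=0;B=0
    for n,uv in(a,b):
        p,d=ray(n,uv); M=np.eye(3)-np.outer(d,d); A=A+M;B=B+M@p
    return np.linalg.solve(A,B)
def blobs(img,kind):
    h=cv2.cvtColor(img,cv2.COLOR_RGB2HSV)
    m=cv2.inRange(h,(95,90,30),(125,255,255)) if kind=="blue" else cv2.inRange(h,(0,150,100),(6,255,255))|cv2.inRange(h,(174,150,100),(180,255,255))
    k,l,s,c=cv2.connectedComponentsWithStats(m)
    return [(s[i].tolist(),c[i].round(1).tolist()) for i in range(1,k) if s[i][4]>25]
E
python3 - <<'E'
from h import *
for n in("scene","side"):
    im=cv2.imread(f"pics/{n}0.png")[:,:,::-1].copy()
    for k in("blue","red"):
        for b in blobs(im,k): print(n,k,b,*[onz(n,b[1],z).round(3) for z in(.03,.062)])
print(tri(("scene",(354,200)),("side",(200,287))))
for nm,z,a,b in(("wjar",.072,(178,237),(217,143)),("tin",.1,(285,186),(223,199)),("wbowl",.085,(296,166),(286,248))):
    print(nm,onz("scene",a,z).round(3),onz("side",b,z).round(3))
E
```

```text
scene blue ([484, 81, 28, 8, 73], [497.5, 84.3]) [ 1.188 -2.541  0.03 ] [ 1.093 -2.344  0.062]
scene blue ([383, 102, 16, 7, 56], [390.8, 104.9]) [ 1.183 -1.347  0.03 ] [ 1.088 -1.224  0.062]
scene blue ([240, 106, 141, 31, 581], [307.5, 121.0]) [ 1.179 -0.709  0.03 ] [ 1.085 -0.626  0.062]
scene blue ([173, 133, 64, 17, 310], [204.3, 141.0]) [ 1.176 -0.127  0.03 ] [ 1.082 -0.08   0.062]
scene blue ([176, 184, 41, 30, 768], [195.9, 197.2]) [0.681 0.161 0.03 ] [0.618 0.191 0.062]
scene blue ([213, 219, 19, 12, 104], [222.3, 224.7]) [0.487 0.182 0.03 ] [0.436 0.21  0.062]
scene red ([348, 196, 12, 7, 68], [353.6, 198.9]) [ 0.403 -0.216  0.03 ] [ 0.357 -0.163  0.062]
side blue ([378, 165, 32, 58, 413], [393.9, 195.3]) [0.984 0.088 0.03 ] [0.965 0.049 0.062]
side blue ([407, 229, 81, 155, 1693], [448.2, 313.1]) [ 0.984 -0.321  0.03 ] [ 0.965 -0.342  0.062]
side red ([192, 280, 16, 13, 159], [199.4, 285.8]) [ 0.426 -0.247  0.03 ] [ 0.431 -0.271  0.062]
[ 0.42352497 -0.23910836  0.01329166]
wjar [0.427 0.331 0.072] [0.434 0.317 0.072]
tin [ 0.468 -0.008  0.1  ] [ 0.473 -0.013  0.1  ]
wbowl [ 0.603 -0.159  0.085] [ 0.632 -0.178  0.085]
```

>>> {"method": "carry_out", "body": {
  "moves": [
    [-0.02, -0.02, 0, 0, 0],
    [-0.05, -0.05, 0, 0, 0],
    [-0.08, -0.085, 0, 0, 0],
    [-0.11, -0.115, 0.02, 0, 0],
    [-0.14, -0.15, 0.04, 0, 0],
    [-0.18, -0.185, 0.06, 0, 0],
    [-0.21, -0.22, 0.08, 0, 0],
    [-0.24, -0.25, 0.1, 0, 0]
  ]
}}

```text
clock: 0.9
tcp_pos: [0.4259, -0.2383, 0.3059]
orientation: [2.221, 2.221, 0.0]
contact_force: [-0.1, 0.0, 0.4]
grip_width: -0.0002
gripper_force: 0.0
```

Run:
```python
from h import *
o=r.get_obs();c=r.calibration("wrist");im=r.grab_frame("wrist");cv2.imwrite("pics/w1.png",im[:,:,::-1])
print(o["clock"],o["tcp_pos"],o["orientation"],o["grip_width"],o["contact_force"],ray("wrist",(256,192),c))
for b in blobs(im,"red"): print(b,[onz("wrist",b[1],z,c).round(4) for z in(.02,.03)])
im=r.grab_frame("side");cv2.imwrite("pics/s1.png",im[:,:,::-1])
for b in blobs(im,"red"): print(b,[onz("side",b[1],z).round(4) for z in(.02,.03)])
# blue in side, lower thresholds
h=cv2.cvtColor(im,cv2.COLOR_RGB2HSV)
m=cv2.inRange(h,(95,60,20),(125,255,255));m[:,330:]=0
k,l,s,cc=cv2.connectedComponentsWithStats(m)
for i in range(1,k):
    if s[i][4]>30: print(s[i],cc[i])
print(tri(("scene",(353.6,198.9)),("side",(199.4,285.8))))
```

```text
0.9 [ 0.42594164 -0.23828081  0.30587941] [2.22103803e+00 2.22140017e+00 1.82389569e-04] -0.00023081975060687147 [-0.06294897  0.02164576  0.38607683] (array([ 0.42641225, -0.15702217,  0.273062  ]), array([-7.67982897e-04, -3.13989053e-01, -9.49426293e-01]))
([232, 172, 40, 37, 1089], [251.3, 189.8]) [array([ 0.4215, -0.2384,  0.02  ]), array([ 0.4217, -0.2352,  0.03  ])]
([192, 280, 16, 13, 161], [199.4, 285.9]) [array([ 0.4244, -0.2394,  0.02  ]), array([ 0.4259, -0.247 ,  0.03  ])]
[213 161  14  10 103] [219.02912621 165.17475728]
[281 161  23  20 281] [292.51601423 170.08896797]
[ 0.42306849 -0.23774009  0.01708478]
```

View pics/w1.png

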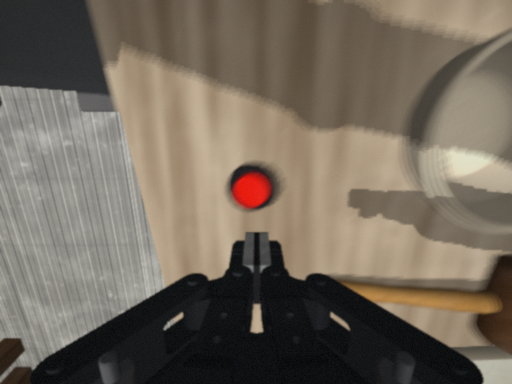

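The wrist view shows the button at (251,190), just ahead of the closed tips. It sits near (0.4225, -0.238) with its top at z of about 0.02.

>>> {"method": "carry_out", "body": {
  "moves": [
    [0, -0.004, 0.02, 0, 0],
    [0, -0.004, 0.04, 0, 0],
    [0, -0.004, 0.06, 0, 0],
    [0, -0.004, 0.08, 0, 0],
    [0, -0.004, 0.095, 0, 0],
    [0, -0.004, 0.1, 0, 0],
    [0, -0.004, 0.103, 0, 0],
    [0, -0.004, 0.105, 0, 0]
  ]
}}

```text
clock: 1.8
tcp_pos: [0.424, -0.2374, 0.2017]
orientation: [2.221, 2.221, 0.001]
contact_force: [-0.6, 0.2, -0.1]
grip_width: -0.0004
gripper_force: 0.0
```

>>> {"method": "carry_out", "body": {
  "moves": [
    [0, 0, 0.001, 0, 0],
    [0, 0, 0.002, 0, 0],
    [0, 0, 0.003, 0, 0],
    [0, 0, 0.004, 0, 0],
    [0, 0, 0.005, 0, 0],
    [0, 0, 0.005, 0, 0],
    [0, 0, 0.005, 0, 0],
    [0, 0, 0.005, 0, 0]
  ]
}}

```text
clock: 2.6
tcp_pos: [0.4237, -0.2374, 0.1964]
orientation: [-2.221, -2.221, -0.0]
contact_force: [-0.2, 0.2, 0.6]
grip_width: 0.0002
gripper_force: 0.0
```

>>> {"method": "carry_out", "body": {
  "moves": [
    [0, -0.001, 0.001, 0, 0],
    [0, -0.001, 0.002, 0, 0],
    [0, -0.001, 0.003, 0, 0],
    [0, -0.001, 0.004, 0, 0],
    [0, -0.001, 0.005, 0, 0],
    [0, -0.001, 0.005, 0, 0],
    [0, -0.001, 0.005, 0, 0],
    [0, -0.001, 0.005, 0, 0]
  ]
}}

```text
clock: 3.4
tcp_pos: [0.4227, -0.2374, 0.1915]
orientation: [2.221, 2.221, 0.0]
contact_force: [-0.2, 0.5, 2.8]
grip_width: 0.0001
gripper_force: 1.8
```

>>> {"method": "carry_out", "body": {
  "moves": [
    [0, 0, 0.001, 0, 0],
    [0, 0, 0.002, 0, 0],
    [0, 0, 0.002, 0, 0],
    [0, 0, 0.003, 0, 0],
    [0, 0, 0.003, 0, 0],
    [0, 0, 0.004, 0, 0],
    [0, 0, 0.004, 0, 0],
    [0, 0, 0.004, 0, 0]
  ]
}}

```text
clock: 4.2
tcp_pos: [0.4228, -0.2375, 0.1891]
orientation: [2.222, 2.221, 0.001]
contact_force: [-6.1, 3.1, 28.8]
grip_width: -0.0
gripper_force: 14.3
```

Force jumped to 28.8 N, so the button is at its stop. Retracting.

>>> {"method": "carry_out", "body": {
  "moves": [
    [0, 0, -0.005, 0, 0],
    [0, 0, -0.015, 0, 0],
    [0, 0, -0.04, 0, 0],
    [0, 0, -0.08, 0, 0],
    [0, 0, -0.12, 0, 0],
    [0, 0, -0.16, 0, 0],
    [0, 0, -0.19, 0, 0],
    [0, 0, -0.21, 0, 0]
  ]
}}

```text
clock: 5.0
tcp_pos: [0.4226, -0.2374, 0.3999]
orientation: [2.22, 2.22, 0.002]
contact_force: [0.1, 0.1, -1.3]
grip_width: 0.0
gripper_force: 0.0
```

Run:
```python
from h import *
o=r.get_obs();print(o["clock"],o["tcp_pos"],o["contact_force"])
im=r.grab_frame("side");cv2.imwrite("pics/s2.png",im[:,:,::-1])
for b in blobs(im,"red"): print(b,[onz("side",b[1],z).round(4) for z in(.02,.03)])
for n in(("scene",(197,190)),("side",(286,171)),("scene",(223,224)),("side",(220,166))): print(n,onz(*n,.062).round(3))
cv2.imwrite("pics/crop.png",cv2.resize(im[130:220,190:320],None,fx=6,fy=6,interpolation=2))
```

```text
5.0 [ 0.42256804 -0.23740265  0.39989654] [ 0.06620714  0.08268123 -1.3210393 ]
([192, 280, 16, 13, 160], [199.4, 285.8]) [array([ 0.4243, -0.2391,  0.02  ]), array([ 0.4259, -0.2467,  0.03  ])]
('scene', (197, 190)) [0.661 0.165 0.062]
('side', (286, 171)) [0.66  0.168 0.062]
('scene', (223, 224)) [0.438 0.207 0.062]
('side', (220, 166)) [0.451 0.195 0.062]
```

View pics/crop.png

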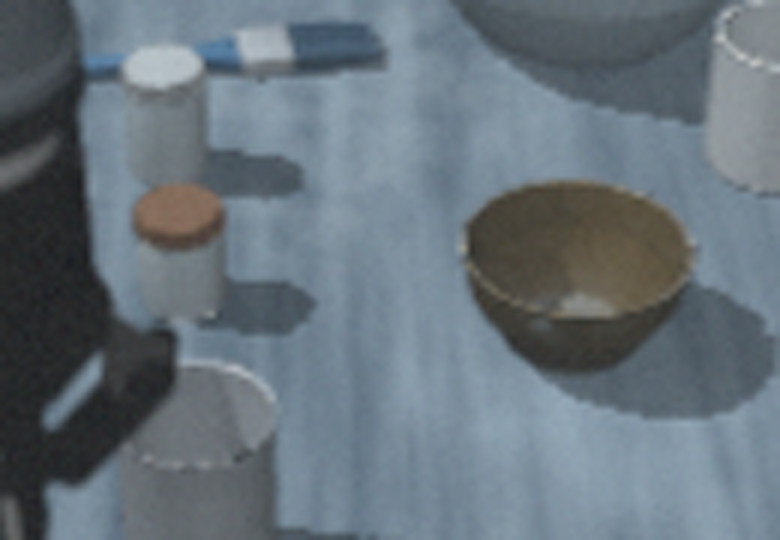

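The crop (red and blue swapped) shows the blue lid centred at about (220,165.3) in the side view and the bowl rim at (286.3,171.7). The tin lies in front of the jar. I'm going round the tin, high up.

>>> {"method": "carry_out", "body": {
  "moves": [
    [0.02, 0.01, 0, 0, 0],
    [0.05, 0.025, 0, 0, 0],
    [0.08, 0.045, 0, 0, 0],
    [0.11, 0.07, 0, 0, 0],
    [0.14, 0.095, 0, 0, 0],
    [0.175, 0.12, 0, 0, 0],
    [0.215, 0.13, 0, 0, 0],
    [0.255, 0.125, 0, 0, 0]
  ]
}}

```text
clock: 5.85
tcp_pos: [0.5488, 0.0194, 0.3967]
orientation: [-2.221, -2.221, 0.0]
contact_force: [0.2, 0.1, -0.5]
grip_width: -0.0
gripper_force: 0.0
```

>>> {"method": "carry_out", "body": {
  "moves": [
    [0.04, -0.01, 0, 0, 0],
    [0.075, -0.03, 0, 0, 0],
    [0.105, -0.05, 0, 0, 0],
    [0.135, -0.07, 0.02, 0, 0],
    [0.16, -0.09, 0.045, 0, 0],
    [0.175, -0.1, 0.07, 0, 0],
    [0.183, -0.103, 0.085, 0, 0],
    [0.183, -0.103, 0.09, 0, 0]
  ]
}}

```text
clock: 6.65
tcp_pos: [0.4431, 0.2015, 0.3055]
orientation: [-2.217, -2.224, 0.006]
contact_force: [0.7, -0.0, -0.1]
grip_width: 0.0
gripper_force: 0.0
```

Run:
```python
from h import *
o=r.get_obs();c=r.calibration("wrist");im=r.grab_frame("wrist");cv2.imwrite("pics/w2.png",im[:,:,::-1])
print(o["clock"],o["tcp_pos"],o["orientation"],o["contact_force"])
for b in blobs(im,"blue"): print(b,onz("wrist",b[1],.062,c).round(4),onz("wrist",b[1],.055,c).round(4))
```

```text
6.65 [0.44313484 0.20148093 0.30553997] [-2.21698721 -2.22362722  0.0055273 ] [ 0.72657708 -0.03490115 -0.08819802]
([420, 169, 81, 87, 1136], [446.2, 199.3]) [0.6032 0.207  0.062 ] [0.6085 0.2044 0.055 ]
([236, 170, 54, 54, 2212], [262.6, 196.7]) [0.4481 0.2086 0.062 ] [0.4482 0.2061 0.055 ]
([432, 173, 80, 117, 5252], [482.9, 242.1]) [0.6453 0.1665 0.062 ] [0.652  0.1626 0.055 ]
```

View pics/w2.png

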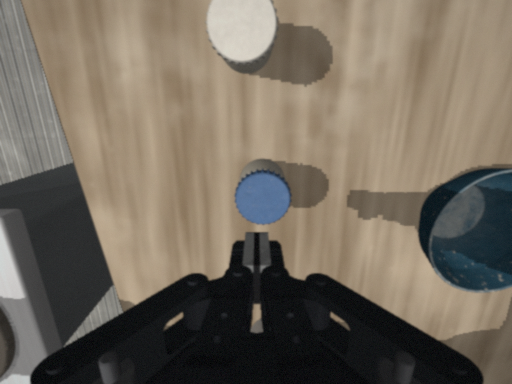

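The wrist view shows the blue lid at (263,197), which puts it at about (0.447, 0.206). I'm correcting by a few millimetres and lowering the tips to about 3 cm above it.

>>> {"method": "carry_out", "body": {
  "moves": [
    [0.003, 0.002, 0.01, 0, 0],
    [0.005, 0.004, 0.02, 0, 0],
    [0.005, 0.004, 0.03, 0, 0],
    [0.005, 0.004, 0.037, 0, 0],
    [0.005, 0.004, 0.04, 0, 0],
    [0.005, 0.004, 0.04, 0, 0],
    [0.005, 0.004, 0.04, 0, 0],
    [0.005, 0.004, 0.04, 0, 0]
  ]
}}

```text
clock: 7.5
tcp_pos: [0.4488, 0.2057, 0.2678]
orientation: [2.221, 2.221, 0.001]
contact_force: [1.3, -0.0, -1.4]
grip_width: 0.0002
gripper_force: 0.0
```

Run:
```python
from h import *
o=r.get_obs();c=r.calibration("wrist");im=r.grab_frame("wrist")
print(o["clock"],o["tcp_pos"],o["orientation"])
for b in blobs(im,"blue"): print(b,onz("wrist",b[1],.062,c).round(4))
```

```text
7.5 [0.44882486 0.20569092 0.26781973] [2.22131884e+00 2.22123382e+00 1.22560073e-03]
([435, 185, 77, 80, 1524], [470.7, 213.3]) [0.6014 0.214  0.062 ]
([222, 188, 65, 55, 2605], [253.8, 215.0]) [0.4477 0.2127 0.062 ]
([452, 202, 60, 121, 3528], [488.1, 280.4]) [0.6294 0.1576 0.062 ]
([435, 244, 12, 28, 138], [439.6, 256.6]) [0.5871 0.1788 0.062 ]
([440, 270, 8, 16, 41], [445.0, 277.8]) [0.5954 0.16   0.062 ]
```

>>> {"method": "carry_out", "body": {
  "moves": [
    [0.001, -0.001, 0, 0, 0],
    [0.001, -0.001, 0, 0, 0],
    [0.001, -0.001, 0, 0, 0],
    [0.001, -0.001, 0, 0, 0],
    [0.001, -0.001, 0, 0, 0],
    [0.001, -0.001, 0, 0, 0],
    [0.001, -0.001, 0, 0, 0],
    [0.001, -0.001, 0, 0, 0]
  ]
}}

```text
clock: 8.35
tcp_pos: [0.4477, 0.2066, 0.2674]
orientation: [-2.222, -2.221, -0.0]
contact_force: [-0.8, -0.4, -1.0]
grip_width: 0.0002
gripper_force: 0.0
```

>>> {"method": "carry_out", "body": {
  "moves": [
    [0, 0, 0, 0, 0],
    [0, 0, 0, 0, 0],
    [0, 0, 0, 0, 0],
    [0, 0, 0, 0, 0],
    [0, 0, 0, 0, 0],
    [0, 0, 0, 0, 0],
    [0, 0, 0, 0, 0],
    [0, 0, 0, 0, 0]
  ]
}}

```text
clock: 9.15
tcp_pos: [0.4477, 0.2066, 0.2674]
orientation: [2.221, 2.221, -0.0]
contact_force: [-0.7, 0.0, 0.5]
grip_width: 0.0002
gripper_force: 0.0
```

>>> {"method": "carry_out", "body": {
  "moves": [
    [0, 0, 0, 0, 0],
    [0, 0, 0, 0, 0],
    [0, 0, 0, 0, 0],
    [0, 0, 0, 0, 0],
    [0, 0, 0, 0, 0],
    [0, 0, 0, 0, 0],
    [0, 0, 0, 0, 0],
    [0, 0, 0, 0, 0]
  ]
}}

```text
clock: 9.95
tcp_pos: [0.4477, 0.2066, 0.2674]
orientation: [2.221, 2.221, 0.0]
contact_force: [0.6, -0.4, -0.2]
grip_width: -0.0001
gripper_force: 0.0
```

>>> {"method": "carry_out", "body": {
  "moves": [
    [0, 0, 0, 0, 0],
    [0, 0, 0, 0, 0],
    [0, 0, 0, 0, 0],
    [0, 0, 0, 0, 0],
    [0, 0, 0, 0, 0],
    [0, 0, 0, 0, 0],
    [0, 0, 0, 0, 0],
    [0, 0, 0, 0, 0]
  ]
}}

```text
clock: 10.75
tcp_pos: [0.4477, 0.2066, 0.2674]
orientation: [2.221, 2.221, 0.0]
contact_force: [0.7, -0.3, 0.7]
grip_width: 0.0002
gripper_force: 0.0
```

>>> {"method": "carry_out", "body": {
  "moves": [
    [0, 0, -0.02, 0, 0],
    [-0.005, 0.02, -0.035, 0, 0],
    [-0.01, 0.06, -0.04, 0, 0],
    [-0.02, 0.1, -0.04, 0, 0],
    [-0.03, 0.14, -0.04, 0, 0],
    [-0.04, 0.18, -0.04, 0, 0],
    [-0.04, 0.205, -0.04, 0, 0],
    [-0.04, 0.212, -0.04, 0, 0]
  ]
}}

```text
clock: 11.55
tcp_pos: [0.662, 0.1654, 0.307]
orientation: [2.223, 2.218, 0.001]
contact_force: [-0.9, -0.4, 0.1]
grip_width: -0.0001
gripper_force: 0.0
```

Run:
```python
from h import *
o=r.get_obs();c=r.calibration("wrist");im=r.grab_frame("wrist");cv2.imwrite("pics/w3.png",im[:,:,::-1])
print(o["clock"],o["tcp_pos"],o["orientation"],o["contact_force"])
for b in blobs(im,"blue"):
    if b[0][4]>200: print(b)
for u in range(60,460,40): print(u,onz("wrist",(u,150),.062,c).round(3),end=" ")
```

```text
11.55 [0.66200189 0.16543324 0.30703416] [2.22347096e+00 2.21791635e+00 1.11823963e-03] [-0.8990794  -0.40074117  0.06812499]
([186, 127, 135, 124, 9022], [253.3, 189.7])
([0, 128, 35, 57, 1490], [13.8, 158.3])
60 [0.505 0.212 0.062] 100 [0.537 0.212 0.062] 140 [0.57  0.212 0.062] 180 [0.602 0.212 0.062] 220 [0.634 0.212 0.062] 260 [0.666 0.212 0.062] 300 [0.698 0.212 0.062] 340 [0.73  0.212 0.062] 380 [0.762 0.212 0.062] 420 [0.794 0.212 0.062]
```

View pics/w3.png

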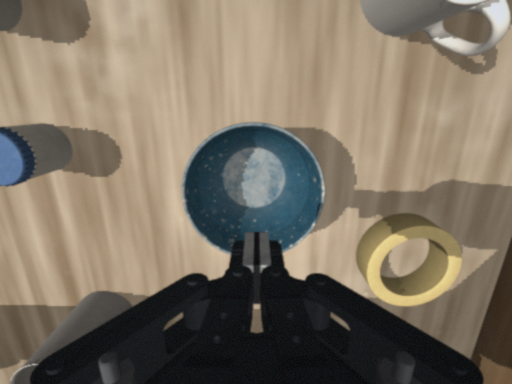

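The wrist view shows the bowl rim centred at about (254,191), roughly (0.661, 0.172). I'm shifting a little and lowering the tips to about 3 cm above the rim.

>>> {"method": "carry_out", "body": {
  "moves": [
    [0.003, 0, 0.01, 0, 0],
    [0.005, 0, 0.02, 0, 0],
    [0.005, 0, 0.03, 0, 0],
    [0.005, 0, 0.038, 0, 0],
    [0.005, 0, 0.042, 0, 0],
    [0.005, 0, 0.042, 0, 0],
    [0.005, 0, 0.042, 0, 0],
    [0.005, 0, 0.042, 0, 0]
  ]
}}

```text
clock: 12.4
tcp_pos: [0.6599, 0.1716, 0.266]
orientation: [2.221, 2.221, 0.001]
contact_force: [0.5, 0.1, 0.4]
grip_width: 0.0
gripper_force: 0.0
```

>>> {"method": "carry_out", "body": {
  "moves": [
    [0, 0, 0, 0, 0],
    [0, 0, 0, 0, 0],
    [0, 0, 0, 0, 0],
    [0, 0, 0, 0, 0],
    [0, 0, 0, 0, 0],
    [0, 0, 0, 0, 0],
    [0, 0, 0, 0, 0],
    [0, 0, 0, 0, 0]
  ]
}}

```text
clock: 13.2
tcp_pos: [0.6597, 0.1716, 0.2654]
orientation: [-2.221, -2.221, -0.0]
contact_force: [0.1, -0.7, 0.3]
grip_width: -0.0001
gripper_force: 0.0
```

>>> {"method": "carry_out", "body": {
  "moves": [
    [0, 0, 0, 0, 0],
    [0, 0, 0, 0, 0],
    [0, 0, 0, 0, 0],
    [0, 0, 0, 0, 0],
    [0, 0, 0, 0, 0],
    [0, 0, 0, 0, 0],
    [0, 0, 0, 0, 0],
    [0, 0, 0, 0, 0]
  ]
}}

```text
clock: 14.0
tcp_pos: [0.6597, 0.1716, 0.2654]
orientation: [2.221, 2.221, -0.0]
contact_force: [0.1, -1.4, -0.3]
grip_width: -0.0001
gripper_force: 0.0
```

>>> {"method": "carry_out", "body": {
  "moves": [
    [0, 0, 0, 0, 0],
    [0, 0, 0, 0, 0],
    [0, 0, 0, 0, 0],
    [0, 0, 0, 0, 0],
    [0, 0, 0, 0, 0],
    [0, 0, 0, 0, 0],
    [0, 0, 0, 0, 0],
    [0, 0, 0, 0, 0]
  ]
}}

```text
clock: 14.8
tcp_pos: [0.6597, 0.1716, 0.2655]
orientation: [-2.221, -2.221, -0.0]
contact_force: [0.2, 0.6, 1.0]
grip_width: -0.0003
gripper_force: 0.0
```

Run:
```python
from h import *
o=r.get_obs();print(o["clock"],o["tcp_pos"],o["contact_force"])
a=r.grab_frame("scene")[90:270,130:330];b=r.grab_frame("side")[90:270,200:400]
cv2.imwrite("pics/f.png",cv2.resize(np.hstack([a,b])[:,:,::-1],None,fx=2,fy=2))
```

```text
14.8 [0.65968922 0.1716419  0.26546114] [0.19503902 0.58683501 1.0429402 ]
```

View pics/f.png

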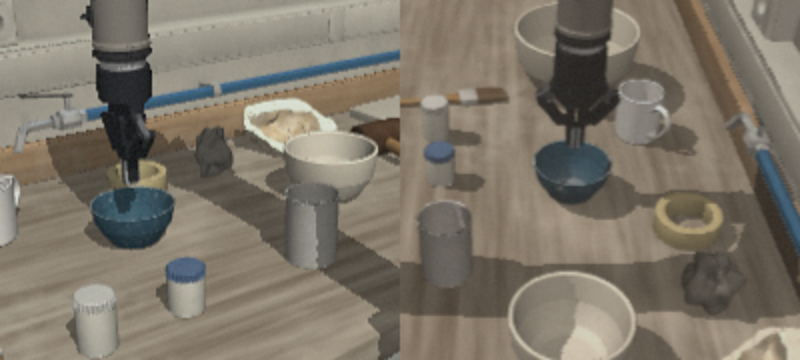

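Both views show the tips centred just above the bowl's mouth, with nothing disturbed.

```bash
python3 -c "
from bench import r
print(r.hand_in())"
```

```text
the job is handed in; nothing more can be done
None
```

I pressed the button to its stop and released it, held the fingertips about 3 cm above the blue lid for over two seconds, and handed the job in at about 15 s with them pointing 3 cm above the middle of the blue bowl; no contact showed beyond the button press.

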